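# Tip the board for two slanted inspection pictures

### The job

The circuit board on the spring-backed tilt stage needs two slanted pictures by the bench camera: with the fingertips, press the left pad corner of the plate (left as the robot sees it) down until its pointer reaches the brass index on its scale, hold it steady there for a good second, then let it spring back level; then do the same with the right corner. Do not press a pointer well past its index, and only one corner at a time. Grasp nothing, and leave the board, the set indexes and the things lying around as they are.

Things in the scene. Friction and masses are not known exactly. Their poses are not given: they have to be found in the camera images.
- pad_left (a point): centre of the top face of the round black rubber finger pad (24 mm diameter, stands 5 mm proud of the plate) on the left corner of the square tilt plate. At rest the top face is 63 mm above the bench; it goes down with the corner. 140 mm from the pivot. Board, scale and screw heads are at least 25 mm away from its centre
- pointer_left (a point): tip of the dark steel pointer bar (8 mm wide, 4 mm thick, the tip at mid thickness) fixed to the left corner of the plate; it points away from the plate along the edge line and travels up and down in front of the upright white scale. At rest 54 mm above the bench. It is 219 mm from the tilt axis, so it goes down 1.56 mm for each 1 mm that the pad goes down
- index_left (a point): tip of the brass index (block 12 x 15 x 12 mm, the tip at mid height) clipped to the outer edge of the left scale, pointing at the pointer's tip from 3 mm beyond it; already set, 14 to 26 mm below the pointer's rest height, differently at each start. The pointer has reached it when both tips are at the same height
- tilt_left (a joint): tilt of the plate when its left corner is pressed, rad: 0 at rest (level), up to 0.17 (end stop) as that corner goes down. Axis: level, from the pivot to the right pad's centre, so a press on one pad leaves the other tilt at 0. Spring-backed: 4 to 5 N on the pad to start it, 8 to 9 N at 0.11 rad; it returns by itself
- pad_right (a point): centre of the top face of the round black rubber finger pad (24 mm diameter, stands 5 mm proud of the plate) on the right corner of the square tilt plate. At rest the top face is 63 mm above the bench; it goes down with the corner. 140 mm from the pivot. Board, scale and screw heads are at least 25 mm away from its centre
- pointer_right (a point): tip of the dark steel pointer bar (8 mm wide, 4 mm thick, the tip at mid thickness) fixed to the right corner of the plate; it points away from the plate along the edge line and travels up and down in front of the upright white scale. At rest 54 mm above the bench. It is 219 mm from the tilt axis, so it goes down 1.56 mm for each 1 mm that the pad goes down
- index_right (a point): tip of the brass index (block 12 x 15 x 12 mm, the tip at mid height) clipped to the outer edge of the right scale, pointing at the pointer's tip from 3 mm beyond it; already set, 14 to 26 mm below the pointer's rest height, differently at each start. The pointer has reached it when both tips are at the same height
- tilt_right (a joint): tilt of the plate when its right corner is pressed, rad: 0 at rest (level), up to 0.17 (end stop) as that corner goes down. Axis: level, from the pivot to the left pad's centre, so a press on one pad leaves the other tilt at 0. Spring-backed: 4 to 5 N on the pad to start it, 8 to 9 N at 0.11 rad; it returns by itself
- stage: the tilt stage, fixed to the bench. Origin: centre of its 190 mm square base, on the bench; x points along the plate edge from pivot to left corner, y from right corner to pivot. The plate (aluminium, 170 x 170 x 8 mm, top at 58 mm) stands cornerwise before the robot: pivot corner (no pad) nearest, pad corners left and right, far corner bare. Scales stand on outriggers, 72 mm high
- board: the circuit board, 90 x 90 mm, up to 25 mm high over its parts, lying loose in the nest of four low black stops at the middle of the plate; origin at the centre of its underside, at rest 58 mm above the bench. Not to be touched
- nest (a point): centre of the nest, on the plate's top face; the board's origin lies here within 2 mm
- multimeter: bystander: grey hand-held multimeter lying on its back, 165 x 80 mm, 44 mm high over its dial; origin at the centre of its underside
- spool: bystander: spool of solder wire standing on its flange, 60 mm diameter, 40 mm high; origin at the centre of its underside
- flux: bystander: white plastic bottle, 48 mm diameter, 115 mm high; origin at the centre of its underside
- tweezers: bystander: steel tweezers lying flat, 130 mm long along their x, 8 mm high; origin at mid length, on the bench
- heatsink: bystander: finned aluminium heat sink, 40 x 40 x 22 mm; origin at the centre of its underside
- screwdriver: bystander: screwdriver with black handle, 150 mm long along its x, under 30 mm high; origin under its middle, on the bench
- tipcleaner: bystander: round steel tin with brass wool, 72 mm diameter, 36 mm high; origin at the centre of its underside

How it is judged:
On the way, in this order (a step that is already met when the one before it is completed fails the run):
1. the fingertips press the left corner so that its pointer stands at its index (within 4 mm), the other corner up, for a second (z of pointer_left in the frame of index_left between -0.004 and 0.004 m and contact force between the fingers and stage above 1 N and value of joint tilt_right below 0.02 rad), for 0.8 s.
2. the plate is let go and level again (value of joint each of tilt_left, tilt_right below 0.012 rad and contact force between the fingers and stage below 0.2 N), for 0.2 s.
3. the fingertips press the right corner so that its pointer stands at its index (within 4 mm), the other corner up, for a second (z of pointer_right in the frame of index_right between -0.004 and 0.004 m and contact force between the fingers and stage above 1 N and value of joint tilt_left below 0.02 rad), for 0.8 s.
At the end, for the whole second after the job is handed in: the plate is released and level again (both tilts under 0.012 rad), the board lies in its nest (within 6 mm), both indexes stand as they were set (3 mm) and the bystanders lie where they were (15 mm) (value of joint each of tilt_left, tilt_right below 0.012 rad and distance between board and nest below 0.006 m and distance of each of index_left, index_right from where it was at the start of the episode below 0.003 m and distance of each of multimeter, spool, flux, tweezers, heatsink, screwdriver, tipcleaner from where it was at the start of the episode below 0.015 m); the robot touches nothing.
It fails at once if a pointer is pressed more than 8 mm past its index (z of pointer_left in the frame of index_left below -0.008 m or z of pointer_right in the frame of index_right below -0.008 m).
It fails at once if both corners are pressed down at once (value of joint each of tilt_left, tilt_right above 0.03 rad).
It fails at once if the board is touched, lifted or shifted out of its nest (contact force between the fingers and board above 0.5 N or distance between board and nest above 0.008 m).
It fails at once if a set index is shifted (distance of any of index_left, index_right from where it was at the start of the episode above 0.004 m).
It fails at once if a bystander is pushed away or lifted (more than 20 mm) (distance of any of multimeter, spool, flux, tweezers, heatsink, screwdriver, tipcleaner from where it was at the start of the episode above 0.02 m).
It also fails if it takes over 48 s, if anything falls off the work surface, if the arm or the gripper's body presses on something with over 40 N, if the wrist force passes 120 N, or if a joint passes its speed limit or range.

### The arm

A 6-joint arm with a two-finger parallel gripper is mounted at the origin on the work surface. World frame = base frame: x ahead of the robot, y to its left, z up, the work surface at z = 0. Lengths are in m, angles in rad, forces in N, time in s.
With the tool pointing down it reaches from about 0.225 to 0.875 m from the base axis. Payload 3.4 kg.
Tool frame: the origin (TCP) lies at the very end of the fingers, on their centre line; the grasp point (between the pads) lies 19 mm behind it (manip.hold_point_z is the distance from the TCP to the grasp point, in m); z points along the fingers, x is the direction in which the jaws open and shut, and the axes are right-handed (so a half turn about z gives the same grasp; the last joint's range is limited). The gripper opens to 85 mm and grips with 20 to 120 N. Pads are 22 mm wide; open, the fingers measure 114 mm over their backs; the gripper's body (76 mm by 85 mm) begins 54 mm behind the grasp point. The pads swing forward as they close: fully open they stand 13 mm farther back than shut.
Start: joints at [1.132, 0.276, 1.505, -0, 1.361, -0.121], TCP at [0.18, 0.546, 0.231] pointing down, gripper open.
Joint ranges: [-2.89, 2.89], [-0.75, 2.08], [0.22, 2.7], [-1.18, 4.32], [0.11, 2.71], [-2.7, 2.7]. Speed limits (rad/s): [2.57, 2.57, 3.14, 3.14, 3.14, 3.14].

### API

Orientations are given as a unit quaternion [w, x, y, z].
In Python, from rig import telemetry, cams, manip, finder gives the robot as it stands. The module is installed in compiled form; this text tells all that it offers.
- The arm moves only by the tool carry_out, never from a script. Its argument "rows" is a list that holds one entry, the list of rows, each a list of 5 numbers: the gripper's target within -1 to 1 (fully open at 1, half-way at 0, shut at -1), then the shift along the world's x, y, z in cm, then the turn about the world's z in rad. A call has 1 to 12 rows; each row shifts and turns the commanded pose from where the row before left it; what a row does not reach is not made up. A row lasts 1/10 s, in which the tool goes at most 50 mm and 8.59 degrees, less where a joint would pass 70% of its speed; a pose out of reach is approached as far as the arm can. A call with a gripper value outside its range is refused whole. The fingers move at their own pace and stop on an object; "force" is the grip in N (left out, the last holds). Time passes only in rows, so rows that do not move let the fingers close. It gives the time, the measured TCP pose, the force and the opening at its end, in the units of the state.
- telemetry.get_state(): the state, without advancing time (a new reading comes with each control period).
- cams.get_image(name): name is "side" or "top" or "wrist"; returns a dict with "image" (400x640x3 uint8, red, green, blue), "camera_matrix" (3x3 intrinsics, pixels), "eye" and "attitude" of the camera in the world. Camera axes: x right, y down, z forward; pixel columns grow to the right and rows downward; lengths in m; the calibration is good to about 2 mm. A picture is of the moment at which its call begins. There is no depth.
- manip.sign_off(): hands the job in, once; it reports no verdict.
Trained networks look in a picture, given as the dict that the camera call returned (one of the last four; its "shot" number tells which), for a name from the list of things; names that differ only in an ending like _2 or _b are one class to them, and where a whole thing is asked for, a point or a joint stands for the part that bears it (a point fixed in the world has none). Each returns a list of dicts, best first, with "confidence" (0 to 1); they miss things now and then, are a little off and sometimes report something else, mostly with a low value. They report only what shows in the picture. A call takes as long as a camera call.
- finder.boxes_of(picture, thing): "xy" ([column, row] in pixels, amid what is visible of it).
The state is a dict: "clock": time; "qpos": joint angles; "qd": joint speeds; "effort": joint torques, N m; "position": TCP position; "ee_rot": TCP orientation; "contact_force": force on the tool from outside, world axes, zero at the start; "moment": the same for the moment, N m; "width": finger opening in m.
Only numpy, scipy, OpenCV 4.12 (cv2) and the standard library are available. Lean on these libraries where they do the work, as an engineer would, in place of code of your own. Each camera call takes 0.05 s, during which the arm holds its last target.

## Working session

There is one attempt and no reset: what is moved stays moved. The work goes in short steps, Python scripts to look and compute and a tool call to move; the robot and the scene stay as the last step left them, time stands still between calls to the robot, and variables do not carry over. Pictures are saved under pics/ and viewed, and the job is handed in when it is done.

Besides the shell and the picture viewer there is one more tool, called after "Emit:" by a JSON object that holds its "fn" and its "kwargs". carry_out: Moves the arm, as the interface text tells. Its arguments: {"type":"object","properties":{"rows":{"type":"array","items":{"type":"array","items":{"type":"array","items":{"type":"number"}}}},"force":{"type":"number"}},"required":["rows"]}

```bash
mkdir -p pics
python3 - <<'E'
from rig import telemetry, cams, manip, finder
import cv2,pickle
print(telemetry.get_state())
for n in ["side","top","wrist"]:
    p=cams.get_image(n); cv2.imwrite(f"pics/{n}0.png",p["image"][:,:,::-1])
    pickle.dump(p,open(f"pics/{n}0.pkl","wb"))
    print(n,p["camera_matrix"],p["eye"],p["attitude"])
    for t in ["pad_left","pad_right","pointer_left","pointer_right","index_left","index_right","nest","board","stage"]:
        print(t,[(r["xy"],r["confidence"]) for r in finder.boxes_of(p,t)][:3])
E
```

```text
{'clock': 0.0, 'qpos': array([ 1.13200955e+00,  2.76624482e-01,  1.50613369e+00,  8.83607583e-08,
        1.36068590e+00, -1.20999771e-01]), 'qd': array([ 0.00173578,  0.00055034,  0.00123001, -0.00070978, -0.00087054,
        0.00069102]), 'effort': array([-1.82086958e-03, -4.16770434e+01, -2.45804071e+01, -1.37886072e-04,
        1.10198488e-02, -6.42682707e-08]), 'position': array([0.17944938, 0.54573241, 0.23042267]), 'ee_rot': array([ 4.48237999e-04,  8.10081486e-01,  5.86316578e-01, -8.09955032e-04]), 'contact_force': array([ 0.18892245, -0.28737996,  0.37739764]), 'moment': array([-0.03369209,  0.00165643, -0.03759525]), 'width': 0.08558203999660223}
side [[389.92062917   0.         323.80327511]
 [  0.         389.92062917 194.93452241]
 [  0.           0.           1.        ]] [ 0.18968434 -0.74787018  0.59916207] [-0.46453189  0.85883671 -0.18645472  0.10883138]
pad_left [([336.8, 197.3], 0.8)]
pad_right [([335.7, 197.6], 0.9)]
pointer_left [([336.8, 194.4], 0.57)]
pointer_right [([334.7, 194.9], 0.72)]
index_left []
index_right []
nest [([338.6, 200.1], 0.7)]
board [([338
[... 280 characters left out ...]
 0.03894762]
pad_left []
pad_right [([133.9, 247.7], 0.58), ([308.9, 194.6], 0.57)]
pointer_left [([282.0, 196.5], 0.83), ([306.5, 167.2], 0.3)]
pointer_right [([283.6, 196.6], 0.89)]
index_left []
index_right []
nest [([312.0, 195.2], 0.74)]
board [([297.8, 182.3], 0.66), ([283.6, 172.6], 0.33)]
stage [([309.6, 197.5], 0.78), ([283.3, 171.4], 0.4)]
wrist [[281.79624963   0.         320.52054345]
 [  0.         281.79624963 197.57725184]
 [  0.           0.           1.        ]] [0.11590049 0.56730734 0.37420281] [0.10672901 0.80304774 0.5811884  0.07709272]
pad_left []
pad_right []
pointer_left []
pointer_right []
index_left []
index_right []
nest []
board []
stage [([281.1, 310.1], 0.71)]
```

View pics/top0.png

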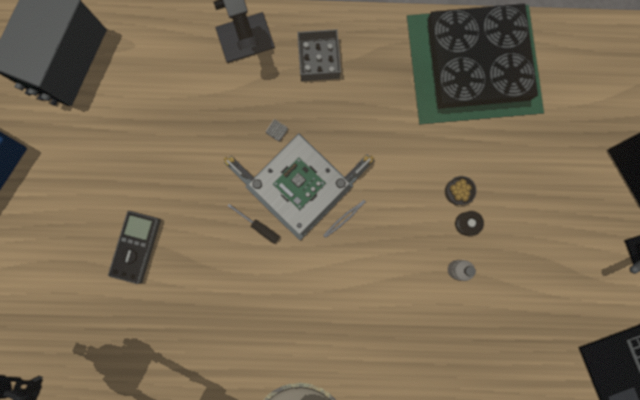

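View pics/side0.png

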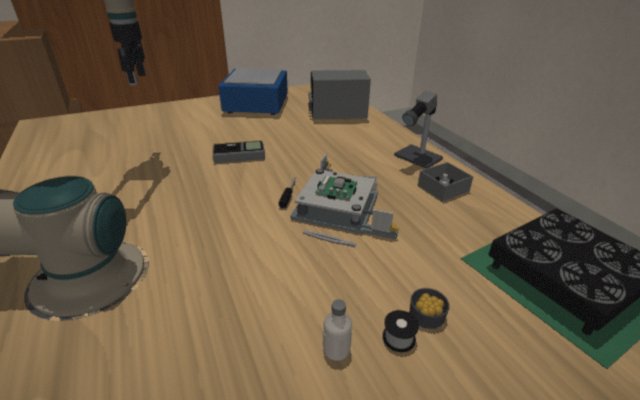

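View pics/wrist0.png

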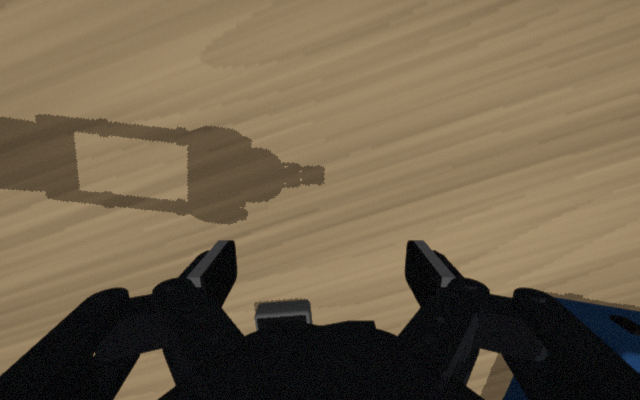

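```bash
cat > h.py <<'E'
import numpy as np, cv2, pickle
from scipy.spatial.transform import Rotation as R
def rot(p):
    w,x,y,z=p["attitude"]; return R.from_quat([x,y,z,w]).as_matrix()
def at(p,uv,z):
    K=p["camera_matrix"]; d=rot(p)@np.linalg.solve(K,[uv[0],uv[1],1.]); e=np.array(p["eye"])
    return e+d*(z-e[2])/d[2]
def proj(p,X):
    c=p["camera_matrix"]@(rot(p).T@(np.array(X)-p["eye"])); return c[:2]/c[2]
def crop(p,u,v,w,h,s,fn):
    im=p["image"][v:v+h,u:u+w,::-1]; cv2.imwrite(fn,cv2.resize(im,None,fx=s,fy=s,interpolation=cv2.INTER_CUBIC))
E
python3 - <<'E'
from h import *
p=pickle.load(open("pics/top0.pkl","rb")); crop(p,215,120,170,125,4.6,"pics/t1.png")
for uv in [(257,183),(342,183)]: print(at(p,uv,.063))
for uv in [(300,238),(300,135)]: print(at(p,uv,.058))
p=pickle.load(open("pics/side0.pkl","rb")); crop(p,280,145,130,100,6,"pics/s1.png")
E
```

```text
[0.58555215 0.11455487 0.063     ]
[ 0.59130879 -0.08695836  0.063     ]
[0.45854353 0.00882272 0.058     ]
[0.70555359 0.01628455 0.058     ]
```

View pics/t1.png

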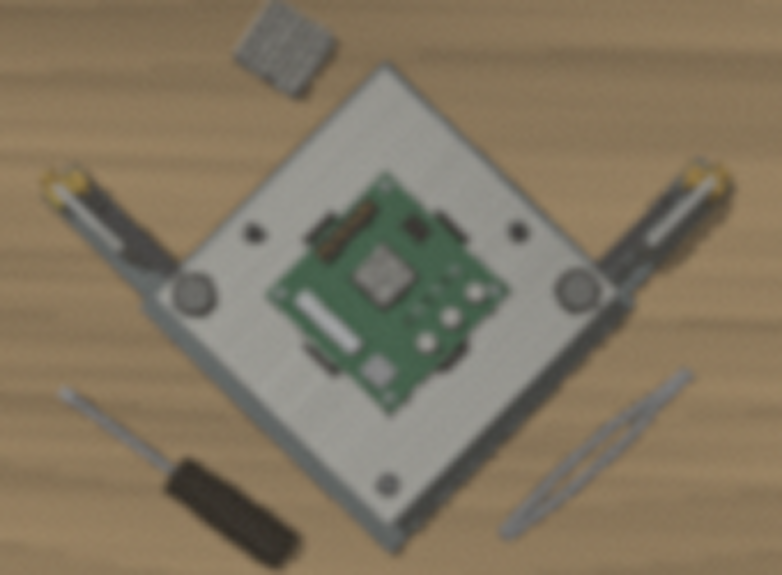

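View pics/s1.png

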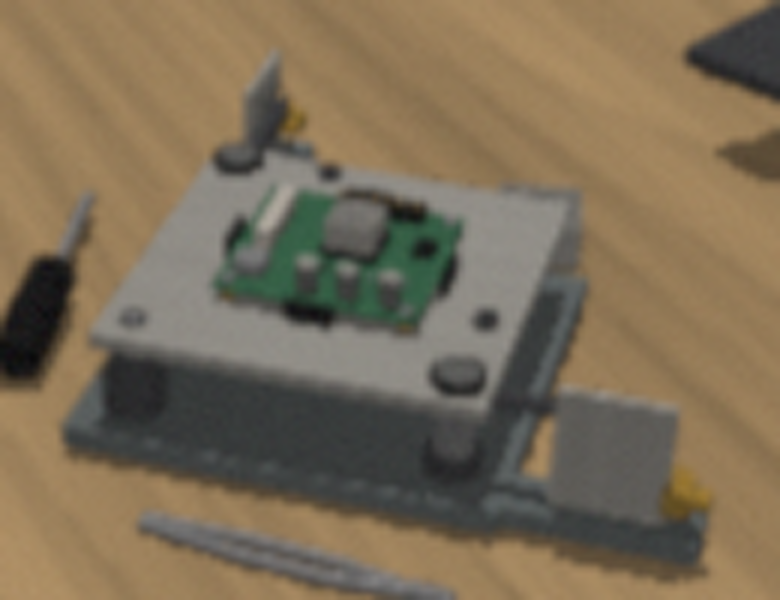

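The top view shows the left pad at about (257,183) and the right pad at about (341,183). The pad spacing is about 200 mm, which agrees with 198. Each pointer lies on the far side of its scale, so I'll turn the wrist camera to the +x side and look from above the stage.

Emit:
{"fn": "carry_out", "kwargs": {"rows": [[[-1,2,-2.7,0,-0.14],[-1,2,-2.7,0,-0.14],[-1,2,-2.7,0,-0.14],[-1,2,-2.7,0,-0.14],[-1,2,-2.7,0,-0.14],[-1,2,-2.7,0,-0.14],[-1,2,-2.7,0,-0.14],[-1,2,-2.7,0,-0.14],[-1,2,-2.7,0,-0.14],[-1,2,-2.7,0,-0.14]]]}}

```text
clock: 2.5
position: [0.3804, 0.2751, 0.2315]
ee_rot: [-0.0, 0.997, -0.076, 0.0]
contact_force: [-0.4, 0.0, -0.8]
width: -0.0001
```

Run:
```python
from h import *
p=pickle.load(open("pics/top0.pkl","rb"))
for n,c in dict(L=(195,294),R=(578,291)).items(): print(n,at(p,(215+(c[0]+.5)/4.6-.5,120+(c[1]+.5)/4.6-.5),.063))
for n,c in dict(piv=(388,485),a=(255,232),b=(518,232)).items(): print(n,at(p,(215+(c[0]+.5)/4.6-.5,120+(c[1]+.5)/4.6-.5),.059))
```

```text
L [0.58430548 0.11450623 0.063     ]
R [ 0.59150305 -0.08282453  0.063     ]
piv [0.4889214  0.01218608 0.059     ]
a [0.61812084 0.08510855 0.059     ]
b [ 0.6220366  -0.05124442  0.059     ]
```

Emit:
{"fn": "carry_out", "kwargs": {"rows": [[[-1,1.8,-2.6,-0.3,-0.142],[-1,1.8,-2.6,-0.3,-0.142],[-1,1.8,-2.6,-0.3,-0.142],[-1,1.8,-2.6,-0.3,-0.142],[-1,1.8,-2.6,-0.3,-0.142],[-1,1.8,-2.6,-0.3,-0.142],[-1,1.8,-2.6,-0.3,-0.142],[-1,1.8,-2.6,-0.3,-0.142],[-1,1.8,-2.6,-0.3,-0.142],[-1,1.8,-2.6,-0.3,-0.142],[-1,0,0,-2,0],[-1,0,0,-2,0]]]}}

```text
clock: 3.7
position: [0.5608, 0.0151, 0.1611]
ee_rot: [-0.001, 0.708, -0.706, 0.001]
contact_force: [-0.5, -0.1, -0.2]
width: -0.0001
```

Run:
```python
from h import *
from rig import telemetry, cams, manip, finder
p=cams.get_image("wrist"); pickle.dump(p,open("pics/w1.pkl","wb")); cv2.imwrite("pics/w1.png",p["image"][:,:,::-1])
print(p["eye"],rot(p)[:,2],telemetry.get_state()["position"])
for t in ["pad_left","pad_right","pointer_left","pointer_right","index_left","index_right"]:
    print(t,[(r["xy"],r["confidence"]) for r in finder.boxes_of(p,t)][:3])
```

```text
[0.62543375 0.0156857  0.30408773] [-0.25968082 -0.00099318 -0.96569399] [0.55786772 0.01572836 0.1573917 ]
pad_left [([287.1, 118.2], 0.73)]
pad_right [([286.2, 119.2], 0.58)]
pointer_left [([288.7, 122.6], 0.57)]
pointer_right [([287.9, 115.9], 0.97), ([501.4, 82.8], 0.62), ([250.3, 13.1], 0.48)]
index_left [([128.1, 98.1], 0.71)]
index_right [([501.3, 83.1], 0.73)]
```

View pics/w1.png

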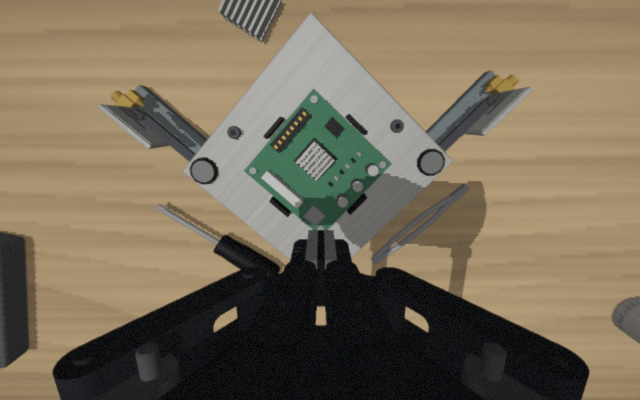

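The wrist view shows the pads at (203,171) and (431,162), and the indexes near (125,98) and (503,85). I'll zoom in on those.

Run:
```python
from h import *
p=pickle.load(open("pics/w1.pkl","rb"))
for uv in [(203,171),(431,162)]: print(at(p,uv,.063))
im=p["image"][:,:,::-1]
a=cv2.resize(im[75:185,90:220],None,fx=5,fy=5,interpolation=cv2.INTER_CUBIC)
b=cv2.resize(im[60:170,420:550],None,fx=5,fy=5,interpolation=cv2.INTER_CUBIC)
cv2.imwrite("pics/wa.png",a);cv2.imwrite("pics/wb.png",b)
```

```text
[0.58421539 0.11699518 0.063     ]
[ 0.59232868 -0.07919132  0.063     ]
```

View pics/wa.png

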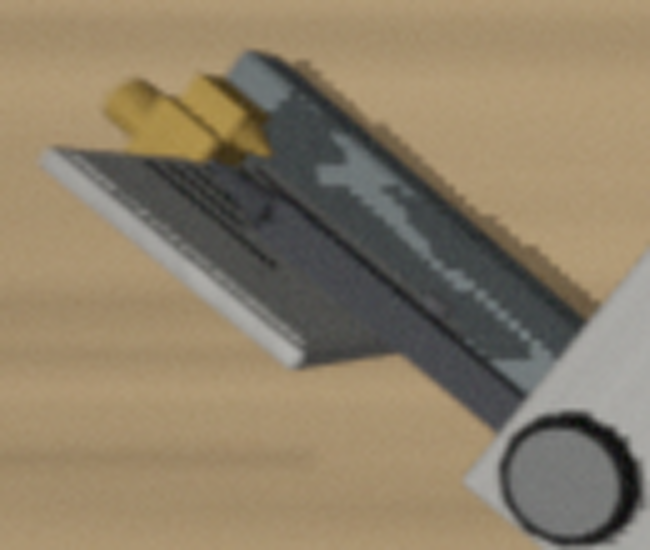

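View pics/wb.png

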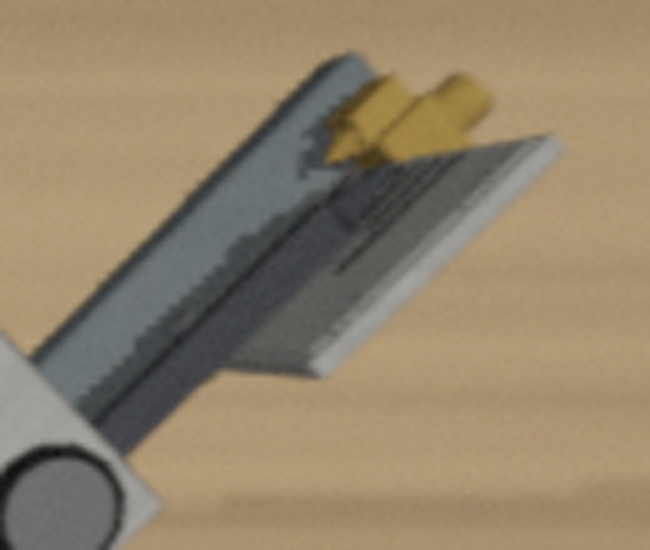

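```bash
cat >> h.py <<'E'
def geom(L,Rr):
    L=np.array(L[:2]);Rr=np.array(Rr[:2]);M=(L+Rr)/2;t=(L-Rr)/np.linalg.norm(L-Rr);n=np.array([t[1],-t[0]])
    P=M-.099*n; ex=(t+n)/2**.5; er=(n-t)/2**.5   # pivot->left, pivot->right
    return P,ex,er
def hgt(p,uv,xy):
    # height on vertical line xy that best matches pixel
    zs=np.arange(.01,.08,.0005); e=[np.linalg.norm(proj(p,[xy[0],xy[1],z])-uv) for z in zs]; i=int(np.argmin(e)); return zs[i],e[i]
E
python3 - <<'E'
from h import *
p=pickle.load(open("pics/w1.pkl","rb"))
L=at(p,(203,171),.063);Rr=at(p,(431,162),.063)
P,ex,er=geom(L,Rr); print(P,ex,er)
tl=P+.219*ex; il=P+.222*ex; tr=P+.219*er; ir=P+.222*er
cl=lambda q:((q[0]-90)*5,(q[1]-75)*5); cr=lambda q:((q[0]-420)*5,(q[1]-60)*5)
print("ptr L crop",cl(proj(p,[*tl,.054])),"idx z28,40",cl(proj(p,[*il,.028])),cl(proj(p,[*il,.040])))
print("ptr R crop",cr(proj(p,[*tr,.054])),"idx z28,40",cr(proj(p,[*ir,.028])),cr(proj(p,[*ir,.040])))
print("L",hgt(p,(90+268/5,75+155/5),il),"R",hgt(p,(420+326/5,60+162/5),ir))
E
```

```text
[0.48935658 0.01481128] [0.67728547 0.73572032] [ 0.73572032 -0.67728547]
ptr L crop (np.float64(203.88948159955305), np.float64(157.25440320216904)) idx z28,40 (np.float64(280.7404812173567), np.float64(153.12925787846922)) (np.float64(240.5508140697046), np.float64(149.39787343155842))
ptr R crop (np.float64(395.99735731080244), np.float64(155.21755393457119)) idx z28,40 (np.float64(322.55054349683064), np.float64(157.36712733187596)) (np.float64(360.88685530328263), np.float64(150.28460012645718))
L (np.float64(0.03200000000000002), np.float64(0.6176148209652628)) R (np.float64(0.02900000000000002), np.float64(1.0426310815606707))
```

Heights come out at about 32 mm for the left index and 29 mm for the right, both inside the stated 28–40 mm. Next I'll move over the left pad.

Emit:
{"fn": "carry_out", "kwargs": {"rows": [[[-1,0.7,2.5,0,0],[-1,0.7,2.5,0,0],[-1,0.6,2.5,0,0],[-1,0.6,2.5,0,0],[-1,0,0,-2,0],[-1,0,0,-2,0],[-1,0,0,-2,0],[-1,0,0,-1,0],[-1,0,0,0,0],[-1,0,0,0,0]]]}}

```text
clock: 5.05
position: [0.5864, 0.1163, 0.0923]
ee_rot: [-0.001, 0.708, -0.706, 0.001]
contact_force: [0.8, -0.5, 0.7]
width: -0.0001
```

```bash
cat > w.py <<'E'
import sys
from h import *
from rig import telemetry, cams, finder
n=sys.argv[1]
p=cams.get_image("wrist"); pickle.dump(p,open(f"pics/{n}.pkl","wb")); cv2.imwrite(f"pics/{n}.png",p["image"][:,:,::-1])
s=telemetry.get_state(); print(s["clock"],s["position"],s["contact_force"],s["ee_rot"],p["eye"])
print(finder.boxes_of(p,"index_left"),finder.boxes_of(p,"index_right"))
E
python3 w.py w2
```

```text
5.1 [0.5866917  0.11630076 0.09260904] [-1.14371099 -0.13967331 -0.16413441] [-0.00088395  0.70844554 -0.70576444  0.0008285 ] [0.65103143 0.11705152 0.23525135]
[{'xy': [214.6, 130.6], 'confidence': 0.84}, {'xy': [443.1, 154.5], 'confidence': 0.57}] []
```

View pics/w2.png

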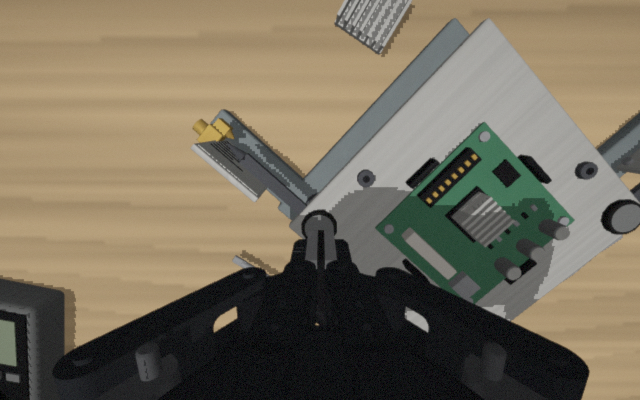

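Run:
```python
from h import *
p=pickle.load(open("pics/w2.pkl","rb"))
s=[.5865,.1163,.0925]
print("tcp",proj(p,s),"below",proj(p,[s[0],s[1],.063]), "pad exp", proj(p,[.584,.116,.063]))
print("right pad",at(p,(622,216),.063))
crop(p,180,100,170,160,4.6,"pics/w2c.png")
```

```text
tcp [321.37193237 243.60070156] below [321.22649391 224.6506103 ] pad exp [321.66959822 228.25897248]
right pad [ 0.5931375  -0.07752391  0.063     ]
```

View pics/w2c.png

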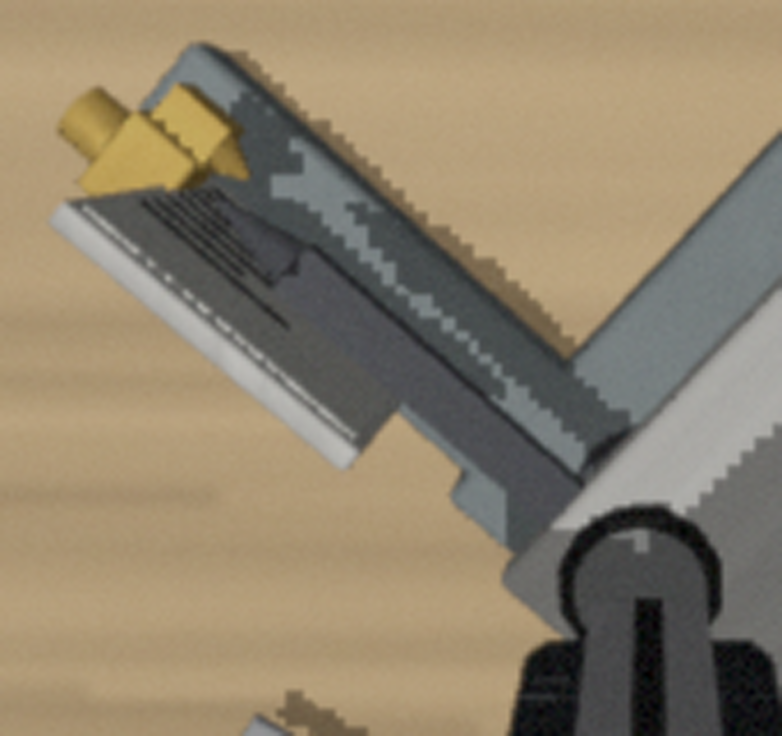

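Run:
```python
from h import *
p=pickle.load(open("pics/w2.pkl","rb")); q=pickle.load(open("pics/w1.pkl","rb"))
L=at(p,(319.2,227.2),.063); Rr=at(p,(622,216),.063); print(L,Rr)
P,ex,er=geom(L,Rr)
ip=(180+247/4.6,100+180/4.6)
for d in (-.003,0,.003): print(hgt(p,ip,P+(.222+d)*ex))
print("ptr",proj(p,[*(P+.219*ex),.054]),"seen",180+210/4.6,100+192/4.6)
# triangulate index L
def P3(p): 
    r=rot(p).T; return p["camera_matrix"]@np.c_[r,-r@p["eye"]]
X=cv2.triangulatePoints(P3(p),P3(q),np.array(ip),np.array([90+268/5,75+155/5])); print("tri",(X[:3]/X[3]).ravel(), P+.222*ex)
```

```text
[0.58472995 0.11761221 0.063     ] [ 0.5931375  -0.07752391  0.063     ]
(np.float64(0.035500000000000025), np.float64(1.6445478811007461))
(np.float64(0.02900000000000002), np.float64(1.8923726479702012))
(np.float64(0.022000000000000013), np.float64(5.230211384870536))
ptr [225.37324778 142.6378736 ] seen 225.6521739130435 141.73913043478262
tri [0.63907027 0.17837957 0.03177453] [0.64010048 0.17937204]
```

Emit:
{"fn": "carry_out", "kwargs": {"rows": [[[-1,-0.2,0.1,-1,0],[-1,0,0,-1,0],[-1,0,0,-0.6,0],[-1,0,0,-0.4,0],[-1,0,0,-0.4,0],[-1,0,0,-0.4,0],[-1,0,0,-0.3,0],[-1,0,0,0,0],[-1,0,0,0,0]]]}}

```text
clock: 6.1
position: [0.5835, 0.1169, 0.0511]
ee_rot: [0.0, 0.709, -0.706, 0.0]
contact_force: [-3.2, -1.2, 7.0]
width: 0.0003
```

```bash
python3 w.py w3; python3 -c "
from h import *
p=pickle.load(open('pics/w3.pkl','rb')); crop(p,200,110,170,160,4.6,'pics/w3c.png')"
```

```text
6.15 [0.58345199 0.11691169 0.0511313 ] [-3.24761126 -1.36617381  7.15091306] [ 3.68162173e-04  7.08527022e-01 -7.05683575e-01  1.26082972e-04] [0.64835988 0.11775459 0.1939252 ]
[{'xy': [187.0, 125.9], 'confidence': 0.7}] []
```

View pics/w3c.png

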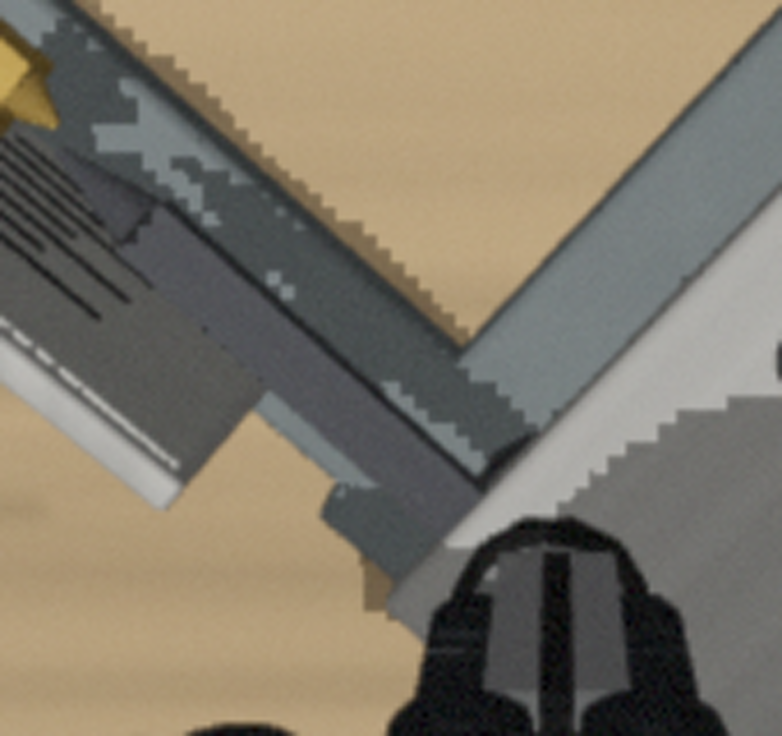

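Run:
```python
from h import *
p=pickle.load(open("pics/w3.pkl","rb")); w2=pickle.load(open("pics/w2.pkl","rb"))
L=at(w2,(319.2,227.2),.063); Rr=at(w2,(622,216),.063)
P,ex,er=geom(L,Rr)
ip=np.array((200+57/4.6,110+127/4.6)); pp=np.array((200+65/4.6,110+150/4.6)); print(ip,pp)
for z in (.028,.030,.032,.034,.036): print(z,proj(p,[*(P+.2225*ex),z]),proj(p,[*(P+.2182*ex),z]))
print(hgt(p,ip,P+.222*ex),hgt(p,pp,P+.2182*ex))
b=proj(p,[*(P+.2182*ex),.0353])-pp; print("bias",b,hgt(p,ip+b,P+.222*ex))
```

```text
[212.39130435 137.60869565] [214.13043478 142.60869565]
0.028 [212.42162711 135.03726628] [218.39321709 140.2054763 ]
0.03 [211.12229299 135.20393866] [217.17170073 140.43334647]
0.032 [209.79125703 135.3746776 ] [215.92052488 140.66674953]
0.034 [208.42734469 135.54963376] [214.638596   140.90588947]
0.036 [207.02932266 135.72896536] [213.32476617 141.15098044]
(np.float64(0.02950000000000002), np.float64(1.8532069370945539)) (np.float64(0.035000000000000024), np.float64(1.5876255579224026))
bias [-0.34212526 -1.54418782] (np.float64(0.02950000000000002), np.float64(0.31197005790721594))
```

Emit:
{"fn": "carry_out", "kwargs": {"rows": [[[-1,0,0,-0.15,0],[-1,0,0,-0.1,0],[-1,0,0,0,0]]]}}

```text
clock: 6.55
position: [0.5834, 0.1169, 0.0487]
ee_rot: [0.0, 0.709, -0.706, 0.0]
contact_force: [-3.4, -0.9, 7.6]
width: -0.0003
```

```bash
python3 w.py w4; python3 -c "
from h import *
p=pickle.load(open('pics/w4.pkl','rb')); crop(p,170,90,130,100,6,'pics/w4c.png')
from rig import cams
p=cams.get_image('side');pickle.dump(p,open('pics/s4.pkl','wb')); crop(p,280,145,130,100,6,'pics/s4c.png')"
```

```text
6.6 [0.58344223 0.11687432 0.04877188] [-3.10365023 -1.38086354  7.99545489] [ 3.60458807e-04  7.08537261e-01 -7.05673288e-01  1.76296951e-04] [0.64831096 0.11772771 0.19155755]
[{'xy': [184.8, 126.6], 'confidence': 0.82}, {'xy': [497.6, 136.4], 'confidence': 0.21}] []
```

View pics/w4c.png

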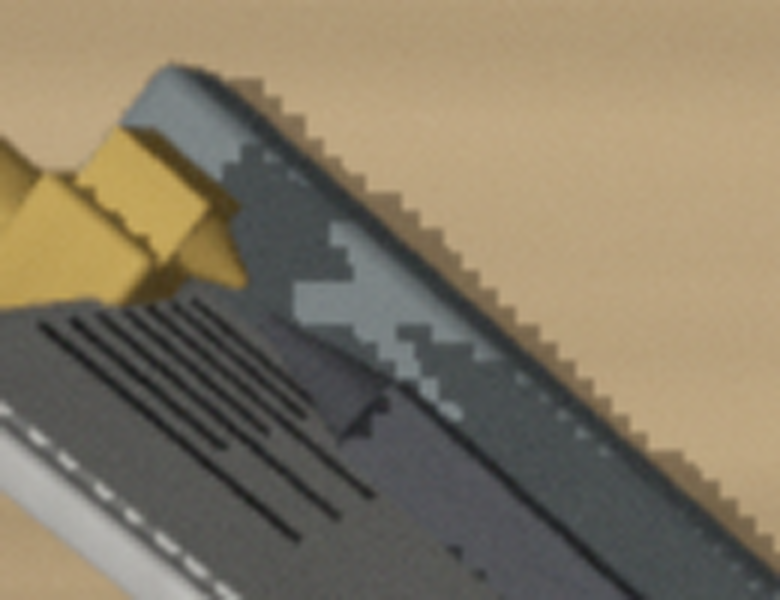

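View pics/s4c.png

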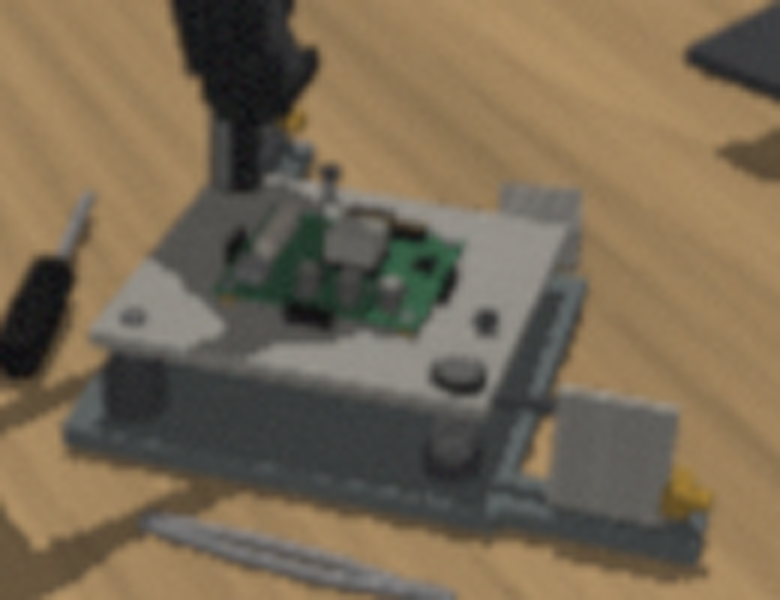

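```bash
python3 -c "
from h import *
p=pickle.load(open('pics/w4.pkl','rb')); im=p['image'][125:165,195:245,::-1].astype(float)
im=np.clip((im-40)*2.6,0,255).astype(np.uint8); cv2.imwrite('pics/w4d.png',cv2.resize(im,None,fx=14,fy=14,interpolation=cv2.INTER_NEAREST))"
```

```text
(no output)
```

View pics/w4d.png

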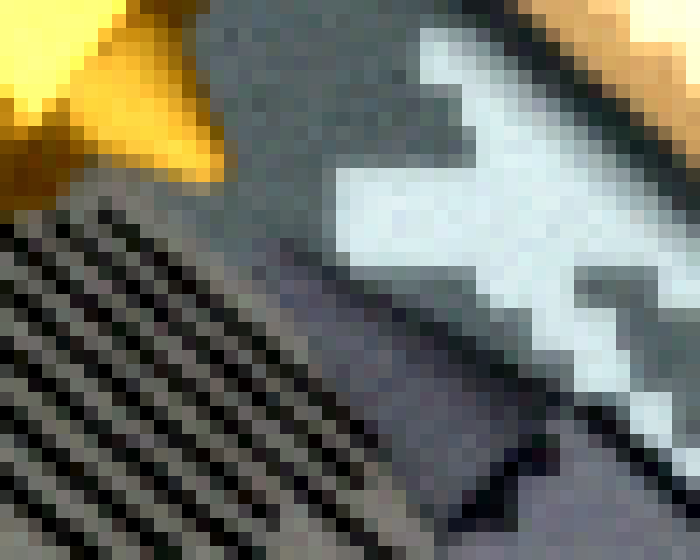

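Emit:
{"fn": "carry_out", "kwargs": {"rows": [[[-1,0,0,-0.1,0],[-1,0,0,0,0],[-1,0,0,0,0],[-1,0,0,0,0],[-1,0,0,0,0],[-1,0,0,0,0],[-1,0,0,0,0],[-1,0,0,0,0],[-1,0,0,0,0],[-1,0,0,0,0],[-1,0,0,0,0],[-1,0,0,0,0]]]}}

```text
clock: 7.95
position: [0.5834, 0.1168, 0.0479]
ee_rot: [0.0, 0.709, -0.706, 0.0]
contact_force: [-2.9, -0.1, 9.1]
width: 0.0002
```

```bash
python3 w.py w5; python3 -c "
from h import *
p=pickle.load(open('pics/w5.pkl','rb')); im=p['image'][125:165,195:245,::-1].astype(float)
im=np.clip((im-40)*2.6,0,255).astype(np.uint8); cv2.imwrite('pics/w5d.png',cv2.resize(im,None,fx=14,fy=14,interpolation=cv2.INTER_NEAREST))"
```

```text
8.0 [0.58346481 0.11684397 0.04787642] [-1.85202699 -1.05646848  8.75198469] [ 3.43230400e-04  7.08543229e-01 -7.05667290e-01  2.25066204e-04] [0.64830452 0.11770026 0.19073133]
[{'xy': [184.2, 124.3], 'confidence': 0.57}, {'xy': [499.2, 137.9], 'confidence': 0.3}] []
```

View pics/w5d.png

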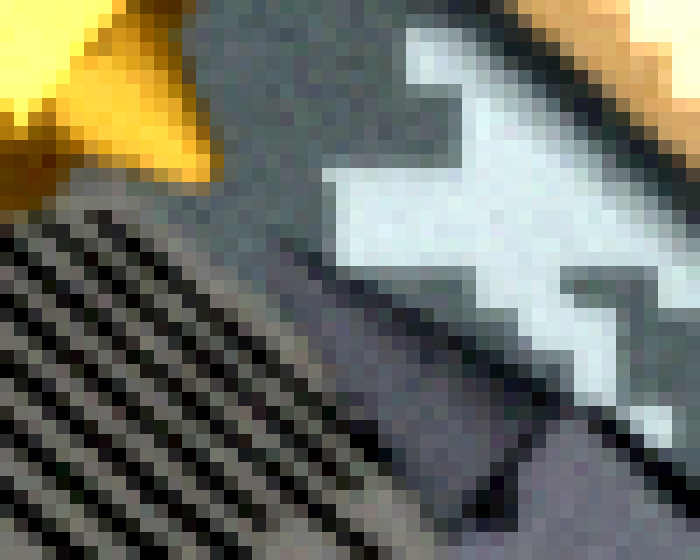

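The left pointer stands at its index: the tip offset matches the expected geometry, and the force is about 9 N at about 0.108 rad. It has been held for over 1.3 s, so I'll release it.

Emit:
{"fn": "carry_out", "kwargs": {"rows": [[[-1,0,0,0.4,0],[-1,0,0,0.5,0],[-1,0,0,0.6,0],[-1,0,0,1.0,0],[-1,0,0,2,0],[-1,0,0,0,0],[-1,0,0,0,0],[-1,0,0,0,0],[-1,0,0,0,0],[-1,0,0,3,0],[-1,0,0,3,0]]]}}

```text
clock: 9.2
position: [0.5825, 0.1171, 0.1506]
ee_rot: [0.002, 0.708, -0.706, -0.001]
contact_force: [1.0, -0.8, -0.8]
width: 0.0
```

Emit:
{"fn": "carry_out", "kwargs": {"rows": [[[-1,0,-2.5,0,0],[-1,0.2,-2.5,0,0],[-1,0.2,-2.5,0,0],[-1,0.2,-2.5,0,0],[-1,0.2,-2.5,0,0],[-1,0,-2.5,0,0],[-1,0,-2.5,0,0],[-1,0,-2,-2,0],[-1,0,0,-2,0],[-1,0,0,-2,0],[-1,0,0,0,0],[-1,0,0,0,0]]]}}

```text
clock: 10.4
position: [0.5915, -0.0777, 0.0914]
ee_rot: [0.0, 0.708, -0.706, -0.001]
contact_force: [-0.1, -0.3, 0.1]
width: 0.0002
```

```bash
python3 w.py w6; python3 -c "
from h import *
p=pickle.load(open('pics/w6.pkl','rb')); crop(p,290,100,170,160,4.6,'pics/w6c.png')"
```

```text
10.45 [ 0.59217859 -0.07775199  0.09222417] [ 0.51197144 -0.43701769 -0.39984488] [-1.30185063e-04  7.08528331e-01 -7.05682290e-01  3.03889778e-04] [ 0.65648132 -0.07699099  0.23413501]
[{'xy': [377.7, 255.3], 'confidence': 0.27}] [{'xy': [424.9, 117.8], 'confidence': 0.58}]
```

View pics/w6.png

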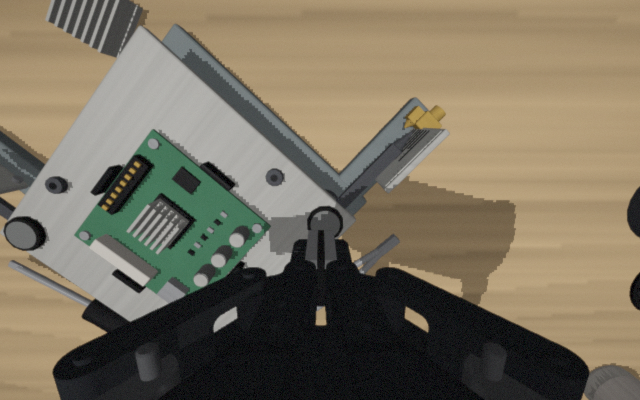

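View pics/w6c.png

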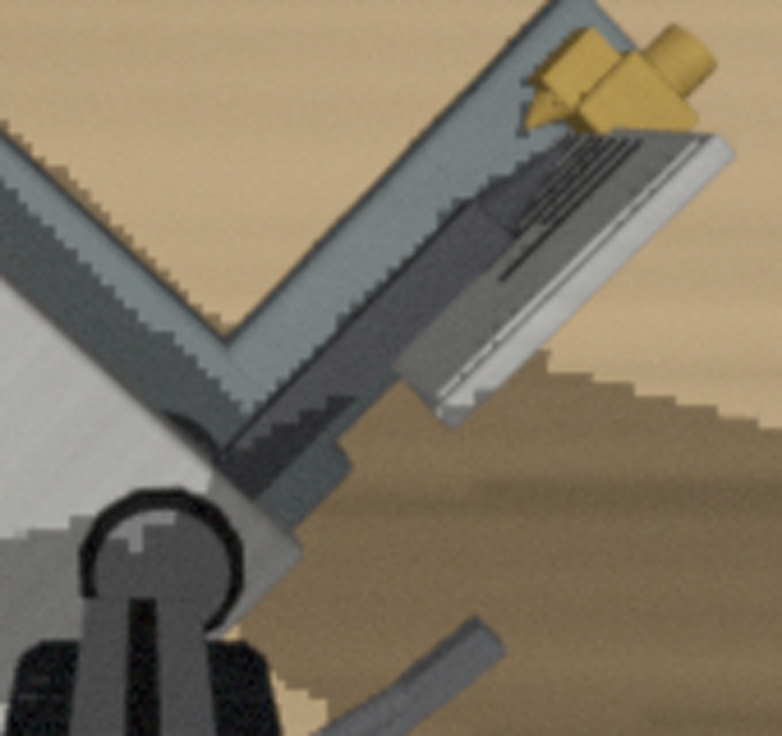

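Run:
```python
from h import *
p=pickle.load(open("pics/w6.pkl","rb")); q=pickle.load(open("pics/w1.pkl","rb"))
Rr=at(p,(326.1,223.9),.063); L=at(p,(24,233),.063); print(L,Rr,proj(p,[.5922,-.0777,.063]))
P,ex,er=geom(L,Rr)
ip=np.array((290+527/4.6,100+130/4.6)); pp=np.array((290+575/4.6,100+137/4.6))
print("ptr exp",(proj(p,[*(P+.219*er),.054])-[290,100])*4.6,hgt(p,pp,P+.219*er),hgt(p,ip,P+.222*er))
def P3(p): 
    r=rot(p).T; return p["camera_matrix"]@np.c_[r,-r@p["eye"]]
X=cv2.triangulatePoints(P3(p),P3(q),ip,np.array([420+326/5,60+162/5])); print("tri",(X[:3]/X[3]).ravel(), P+.222*er)
```

```text
[0.58527573 0.11596607 0.063     ] [ 0.59231207 -0.08083882  0.063     ] [321.23888752 224.04620481]
ptr exp [570.00709731 146.27198326] (np.float64(0.05550000000000004), np.float64(2.1287782599945064)) (np.float64(0.026000000000000016), np.float64(1.05328972956798))
tri [ 0.6518056  -0.13689954  0.02711003] [ 0.6523434 -0.1372423]
```

Emit:
{"fn": "carry_out", "kwargs": {"rows": [[[-1,0,-0.3,-1,0],[-1,0,0,-1,0],[-1,0,0,-0.6,0],[-1,0,0,-0.5,0],[-1,0,0,-0.4,0],[-1,0,0,-0.4,0],[-1,0,0,-0.3,0],[-1,0,0,-0.1,0],[-1,0,0,0,0],[-1,0,0,0,0]]]}}

```text
clock: 11.55
position: [0.5915, -0.0804, 0.0497]
ee_rot: [-0.0, 0.708, -0.706, -0.0]
contact_force: [-2.5, 1.0, 7.3]
width: -0.0003
```

```bash
python3 w.py w7; python3 -c "
from h import *
p=pickle.load(open('pics/w7.pkl','rb')); crop(p,330,90,130,100,6,'pics/w7c.png')"
```

```text
11.6 [ 0.5915485  -0.08044911  0.04977384] [-1.59092393 -0.12255241  8.139585  ] [-9.15550186e-05  7.08461188e-01 -7.05749764e-01 -8.87222590e-05] [ 0.65636922 -0.07975844  0.19259575]
[] [{'xy': [445.0, 117.7], 'confidence': 0.98}]
```

View pics/w7c.png

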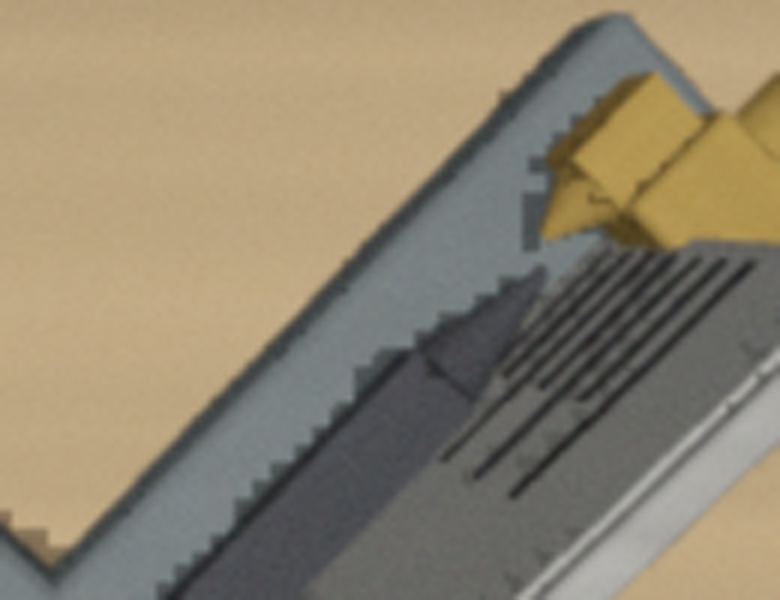

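Run:
```python
from h import *
p=pickle.load(open("pics/w7.pkl","rb"))
P,ex,er=geom((.5853,.116),(.5923,-.0808))
zi=np.arange(.024,.034,.001)
for d in (12.8,13.2,14.2):
  zp=.054-.00156*d
  print(d,[(round(z,3),np.round(proj(p,[*(P+.222*er),z])-proj(p,[*(P+.2175*er),zp+.002]),1)) for z in zi])
```

```text
12.8 [(np.float64(0.024), array([-1.3, -6.8])), (np.float64(0.025), array([-0.7, -6.7])), (np.float64(0.026), array([-0.1, -6.7])), (np.float64(0.027), array([ 0.5, -6.7])), (np.float64(0.028), array([ 1.1, -6.6])), (np.float64(0.029), array([ 1.7, -6.6])), (np.float64(0.03), array([ 2.3, -6.5])), (np.float64(0.031), array([ 3. , -6.5])), (np.float64(0.032), array([ 3.6, -6.4])), (np.float64(0.033), array([ 4.3, -6.4])), (np.float64(0.034), array([ 4.9, -6.3]))]
13.2 [(np.float64(0.024), array([-0.9, -6.7])), (np.float64(0.025), array([-0.3, -6.7])), (np.float64(0.026), array([ 0.3, -6.6])), (np.float64(0.027), array([ 0.9, -6.6])), (np.float64(0.028), array([ 1.5, -6.6])), (np.float64(0.029), array([ 2.1, -6.5])), (np.float64(0.03), array([ 2.7, -6.5])), (np.float64(0.031), array([ 3.4, -6.4])), (np.float64(0.032), array([ 4. , -6.4])), (np.float64(0.033), array([ 4.6, -6.3])), (np.float64(0.034), array([ 5.3, -6.3]))]
14.2 [(np.float64(0.024), array([ 0.1, -6.6])), (np.float64(0.025), array([ 0.7, -6.6])), (np.float64(0.026), array([ 1.3, -6.5])), (np.float64(0.027), array([ 1.9, -6.5])), (np.float64(0.028), array([ 2.5, -6.4])), (np.float64(0.029), array([ 3.1, -6.4])), (np.float64(0.03), array([ 3.7, -6.3])), (np.float64(0.031), array([ 4.3, -6.3])), (np.float64(0.032), array([ 5. , -6.2])), (np.float64(0.033), array([ 5.6, -6.2])), (np.float64(0.034), array([ 6.3, -6.1]))]
```

Emit:
{"fn": "carry_out", "kwargs": {"rows": [[[-1,0,0,-0.15,0],[-1,0,0,-0.12,0],[-1,0,0,0,0]]]}}

```text
clock: 12.0
position: [0.5914, -0.0804, 0.0471]
ee_rot: [-0.0, 0.708, -0.706, -0.0]
contact_force: [-2.8, 1.3, 8.2]
width: 0.0004
```

```bash
python3 w.py w8; python3 -c "
from h import *
p=pickle.load(open('pics/w8.pkl','rb')); crop(p,330,90,130,100,6,'pics/w8c.png')
P,ex,er=geom((.5853,.116),(.5923,-.0808))
for zi in (.028,.030): print([(d,np.round(proj(p,[*(P+.222*er),zi])-proj(p,[*(P+.219*er),zi+d+.002]),1)) for d in (-.004,-.002,0,.002,.004)])"
```

```text
12.05 [ 0.59146676 -0.08037346  0.04714192] [-2.70177441  1.19903187  8.25281306] [-1.02791398e-04  7.08434194e-01 -7.05776844e-01 -1.69093127e-04] [ 0.6563089  -0.07971608  0.18993976]
[] [{'xy': [446.9, 118.6], 'confidence': 0.7}]
[(-0.004, array([ 5.2, -3.9])), (-0.002, array([ 4., -4.])), (0, array([ 2.8, -4.2])), (0.002, array([ 1.6, -4.3])), (0.004, array([ 0.3, -4.5]))]
[(-0.004, array([ 5.3, -3.9])), (-0.002, array([ 4.1, -4.1])), (0, array([ 2.8, -4.2])), (0.002, array([ 1.5, -4.4])), (0.004, array([ 0.2, -4.5]))]
```

View pics/w8c.png

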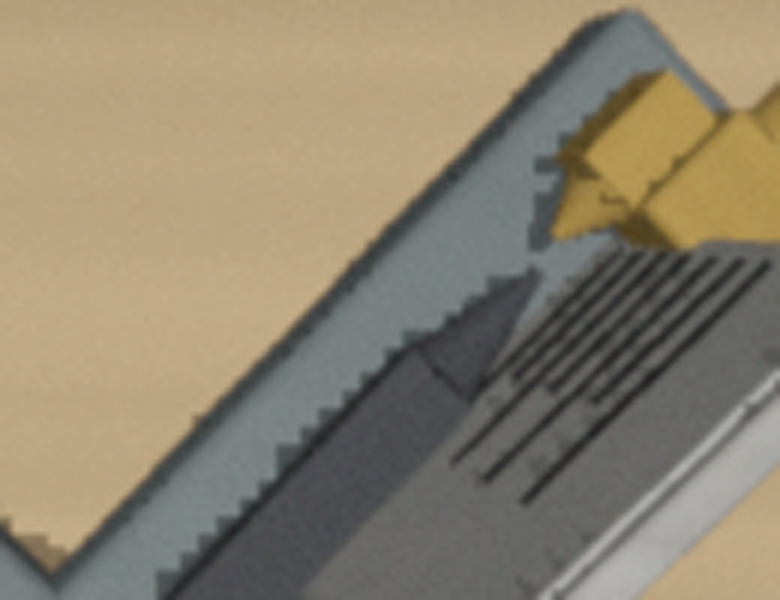

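The pointer tip at (538,270) and the index tip at (553,238) in the 6x crop put the pointer within about 1 mm of the index. I'll press a touch lower and hold.

Emit:
{"fn": "carry_out", "kwargs": {"rows": [[[-1,0,0,-0.04,0],[-1,0,0,0,0],[-1,0,0,0,0],[-1,0,0,0,0],[-1,0,0,0,0],[-1,0,0,0,0],[-1,0,0,0,0],[-1,0,0,0,0],[-1,0,0,0,0],[-1,0,0,0,0],[-1,0,0,0,0],[-1,0,0,0,0]]]}}

```text
clock: 13.35
position: [0.5914, -0.0804, 0.0468]
ee_rot: [-0.0, 0.708, -0.706, -0.0]
contact_force: [-3.5, 1.7, 7.9]
width: -0.0
```

```bash
python3 w.py w9; python3 -c "
from h import *
p=pickle.load(open('pics/w9.pkl','rb')); crop(p,330,90,130,100,6,'pics/w9c.png')"
```

```text
13.4 [ 0.59145904 -0.08036534  0.04684802] [-2.40895406  1.24403148  8.37796179] [-1.15984172e-04  7.08443664e-01 -7.05767338e-01 -1.61844825e-04] [ 0.65630767 -0.0796935   0.18970282]
[] [{'xy': [447.4, 116.6], 'confidence': 0.61}]
```

View pics/w9c.png

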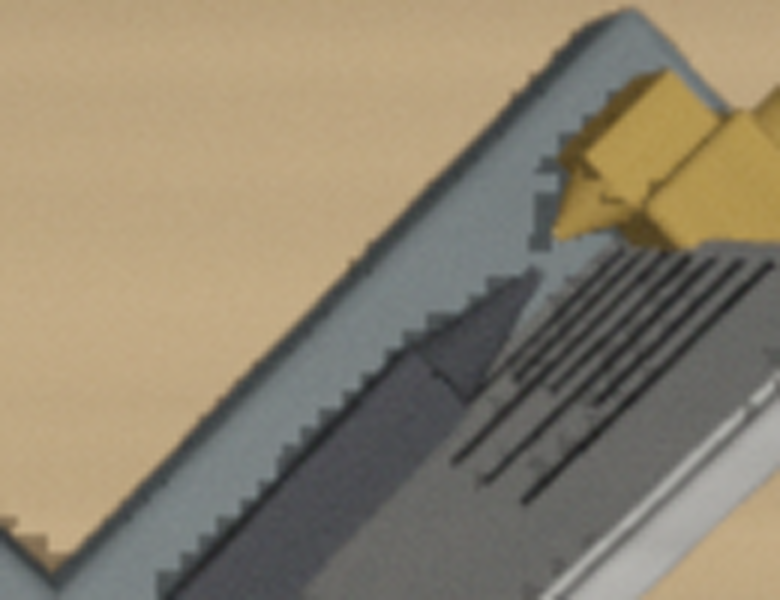

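The pointer is at its index and has been held for 1.2 s, so I'll release it.

Emit:
{"fn": "carry_out", "kwargs": {"rows": [[[-1,0,0,0.4,0],[-1,0,0,0.5,0],[-1,0,0,0.6,0],[-1,0,0,1.0,0],[-1,0,0,2,0],[-1,0,0,3,0],[-1,0,0,3,0],[-1,0,0,3,0],[-1,-1,0,2,0],[-1,0,0,0,0],[-1,0,0,0,0],[-1,0,0,0,0]]]}}

```text
clock: 14.7
position: [0.5812, -0.0806, 0.1993]
ee_rot: [0.001, 0.708, -0.706, -0.001]
contact_force: [0.3, -0.6, -0.7]
width: 0.0001
```

```bash
python3 w.py w10; python3 -c "
from h import *
from rig import cams
p=cams.get_image('side'); crop(p,280,145,130,100,6,'pics/s10.png')"
```

```text
14.75 [ 0.58113589 -0.08062394  0.19907155] [-0.65934975  0.58671171 -0.45321835] [ 0.00070904  0.70843566 -0.70577412 -0.00114328] [ 0.6463362  -0.07997222  0.34196996]
[{'xy': [64.1, 119.8], 'confidence': 0.84}] [{'xy': [386.6, 108.8], 'confidence': 0.54}]
```

View pics/w10.png

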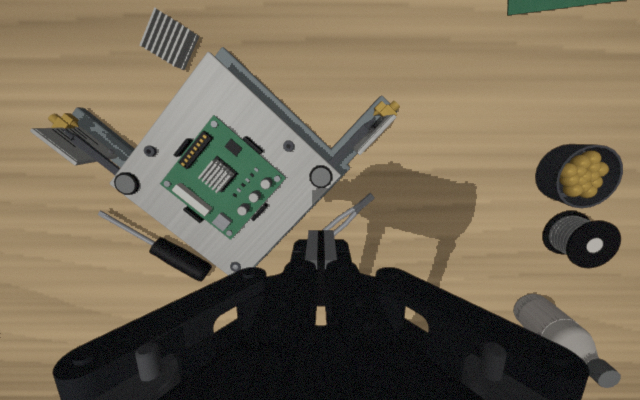

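View pics/s10.png

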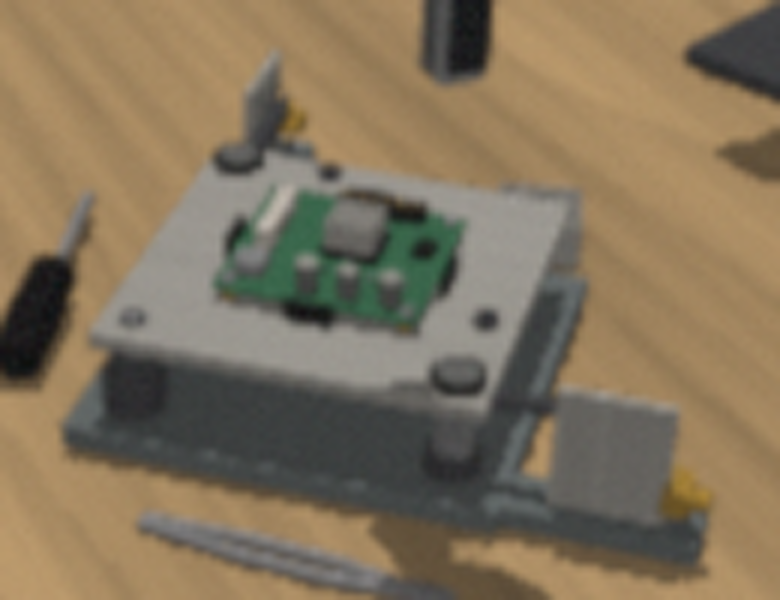

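The plate is level and everything looks as it did at the start. Left pad is at (127,183), right pad at (320,177), the board is in its nest, and the arm is clear.

```bash
python3 -c "
from rig import manip
print(manip.sign_off())"
```

```text
the job is handed in; nothing more can be done
None
```

I pressed both corners to their indexes with the shut fingertips, left first and then right. I held each for over a second, let it spring back, and handed the job in at about 15 s of the 48 s. The sign-off gives no verdict, so these are my own camera and force readings.

- **Left corner:** I pressed the pad down about 15 mm with about 9 N. I put the index tip at about 30–31 mm above the bench and the pointer at about 30.5 mm. In the wrist picture the two tips lined up to within about 1 mm.
- **Right corner:** I pressed the pad down about 16 mm with about 8 N. I put the index tip at about 28 mm and the pointer at about 29 mm. These tips also lined up to within about 1 mm.
- **Final check:** the last side and wrist pictures show the plate level, the board in its nest, and the indexes and nearby things as at the start. I judged this by eye. The arm was clear at 0.2 m height, with no more than about 1 N on the force sensor.

The single-view and two-view index heights differed by 2–3 mm. For the right index they gave 26–29 mm, partly below the stated 28 mm minimum. I therefore set the final depth by comparing the two tips directly in the pictures.

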